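# Unlock the cassette dock and hold the slide cassette lifted out

### The job

Turn the dock's black locking collar to number 3, its release setting, then pinch the slide cassette's two opposed side catches together and lift the cassette straight up out of its dock. Finish holding the cassette still and upright in the gripper, catches still squeezed, its underside about 10 cm or more above the desk, with the collar left on 3; do not disturb the bottle, plate, pen and tweezers nearby.

Things in the scene. Friction and masses are not known exactly. Their poses are not given: they have to be found in the camera images.
- dock: Fixed aluminium dock, plate 116 x 226 x 8 mm. Origin on the desk, y along its length, x across (away from the robot at yaw 0). Cassette centre at dock y = -45 mm, collar axis at y = +55 mm, both x = 0. Apart from these two, all on it is under 33 mm high (the two guides at the cassette's -y end: 45 mm): steel keeper bridges 30 to 40 mm out in x, numbered arc (top 25 mm) on the collar's +x side.
- collar_grip (a point): Point on the collar's vertical axis, 47 mm above the desk, at mid height of its grip; axes as the dock's. The black ribbed round sleeve has 40 mm diameter and stands from 25 to 62 mm above the desk, free all round above its steel flange (76 mm diameter, top at 25 mm). It may be gripped from above across any diameter.
- collar (a joint): Turn of the collar, rad, growing clockwise seen from above. Clicks every 25 degrees: 0 = number 0, 0.436 = 1, 0.873 = 2, 1.309 = 3, 1.745 = 4; starts on 0, 1 or 2; a click resists with about 0.12 N m, and let go it settles in the nearest. White pointer on flange and top: along dock +x at number 2. The flange blocks the cassette's tongue except at 3, where its notch is over it.
- cassette: Loose white slide cassette 31 x 84 x 42 mm holding glass slides, about 0.19 kg. Origin: centre of its underside, 8 mm above the desk when docked; z up, y along its length, axes as the dock's. A tongue 10 mm wide runs from its +y end under the collar's flange. It has 1.5 mm play in the guides and must rise straight up 40 mm to clear them.
- cassette_grip (a point): Point midway between the catches, 58 mm above the cassette's underside (66 mm above the desk when docked); axes as the cassette's. Catches: two upright grey tabs, outer faces at x = -28 and +28 mm (56 mm over both), 24 mm wide along y, tops 14 mm above this point; free beside them down to 34 mm below it. Squeezed together along x they stop at 42 mm over both and then carry the cassette.
- catch_near (a joint): Inward travel of the catch on the cassette's -x side, m: 0 at rest, 0.007 fully squeezed; spring about 3 N at rest, 8 N at the stop. Unless squeezed more than about 0.005, a tooth at its foot is caught under the dock's keeper bridge.
- catch_far (a joint): The same for the catch on the cassette's +x side.
- stain_bottle: Bystander: reagent bottle with a black cap, 46 mm diameter, 85 mm tall; origin at its underside.
- well_plate: Bystander: white well plate 85 x 128 x 14 mm; origin at the centre of its underside.
- marker: Bystander: pen with a black cap 17 x 135 x 16 mm, lying; origin at its underside.
- tweezers: Bystander: steel tweezers 13 x 122 x 9 mm, lying; origin at their underside.
Things that resemble listed ones, but are neither listed nor needed, are in the scene too. Leave any red look-alike of the cassette alone.

How it is judged (in metres and radians):
On the way, in this order (a step that is already met when the one before it is completed fails the run):
1. the collar is turned to number 3 while the cassette sits in its dock (value of joint collar between 1.209 and 1.409 rad and height (world z) of cassette below 0.013 m), for 0.3 s.
2. both catches are squeezed by the fingers while the cassette is still down in its dock (value of joint each of catch_near, catch_far above 0.0045 m and contact force between cassette and the fingers above 2 N and height (world z) of cassette below 0.018 m), for 0.1 s.
At the end, for the whole second after the job is handed in: The cassette is held by the fingers on its two squeezed catches (each pressed at least 4.5 mm), still (under 0.05 m/s), its underside at least 85 mm above the desk, tilted less than 0.25 rad, not touching the dock; the collar stands on 3 (within 0.1 rad) (height (world z) of cassette above 0.085 m and angle between cassette's own z axis and vertical below 0.25 rad and value of joint each of catch_near, catch_far above 0.0045 m and contact force between cassette and the fingers above 2 N and contact force between cassette and dock below 0.1 N and linear speed of cassette below 0.05 m/s and value of joint collar between 1.209 and 1.409 rad); the arm keeps its last pose, push and grip.
It fails at once if a bystander (bottle, plate, pen or tweezers) is moved more than 30 mm (distance of any of stain_bottle, well_plate, marker, tweezers from where it was at the start of the episode above 0.03 m).
It also fails if it takes over 48 s, if anything falls off the work surface, if the arm or the gripper's body presses on something with over 40 N, if the wrist force passes 120 N, or if a joint passes its speed limit or range.

### The arm

A 6-joint arm with a two-finger parallel gripper is mounted at the origin on a cart in front of the work surface, level with it; the furniture and walls round the work are solid. World frame = base frame: x ahead of the robot, y to its left, z up, the work surface at z = 0. Lengths are in mm, angles in rad, forces in N, time in s.
With the tool pointing down it reaches from about 400 to 825 mm from the base axis. Payload 7 kg.
Tool frame: the origin (TCP) lies at the very end of the fingers, on their centre line; the grasp point (between the pads) lies 19 mm behind it (r.grasp_offset is the distance from the TCP to the grasp point, in mm); z points along the fingers, y is the line along which they close (so a half turn about z gives the same grasp; the last joint's range is limited). The gripper opens to 85 mm and grips with 20 to 120 N. Pads are 22 mm wide; open, the fingers measure 114 mm over their backs; the gripper's body (76 mm by 85 mm) begins 54 mm behind the grasp point. The pads swing forward as they close: fully open they stand 13 mm farther back than shut.
Start: joints at [0.288, 0.359, 0.012, 0, -1.224, -0.288], TCP at [674.978, -0.019, 231.302] pointing down, gripper open.
Joint ranges: [-3.07, 3.07], [-1.43, 2.12], [-1.02, 1.25], [-3.03, 1.67], [-3.05, -0], [-3.03, 3.03]. Speed limits (rad/s): [2.39, 2.39, 3.01, 3.14, 3.14, 3.14].

### API

Orientations are given as a unit quaternion [x, y, z, w].
In Python, from station import sensors, cams, r, spotter gives the robot as it stands.
- The arm moves only by the tool drive_tool, never from a script. Its argument "targets" is a list of rows, each a list of 7 numbers: the shift along the world's x, y, z in mm, then the turn, a rotation vector about the world's x, y, z in rad, then the closure in counts, from 0 (fully open) to 255 (shut). In form: [[tx, ty, tz, wx, wy, wz, fingers], ...]. A call has 1 to 10 rows; each row shifts and turns the commanded pose from where the row before left it; what a row does not reach is not made up. A row lasts 1/12 s, in which the tool goes at most 41.7 mm and 7.16 degrees, less where a joint would pass 70% of its speed; a pose out of reach is approached as far as the arm can. A call with a gripper value outside its range is refused whole. The fingers move at their own pace and stop on an object; "newtons" is the grip in N (left out, the last holds). Time passes only in rows, so rows that do not move let the fingers close. It gives the time, the measured TCP pose, the force, the opening and the grip force at its end, in the units of the state.
- sensors.sense(): the state, without advancing time (a new reading comes with each control period).
- cams.camera(name): name is "scene" or "side" or "wrist"; returns (picture, depth): 384x512x3 uint8, red, green, blue; 384x512 float32, mm along the optical axis (not along the pixel's ray), 0 where there is no reading.
- cams.get_calibration(name): a dict with "camera_matrix" (3x3 intrinsics, pixels), "R" (3x3) and "t" (3): a world point X has camera coordinates R X + t. Camera axes: x right, y down, z forward; pixel columns grow to the right and rows downward; lengths in mm; the calibration is good to about 2 mm. A picture is of the moment at which its call begins: read the wrist's pose just before it. get_calibration takes no time and is no camera call; for the wrist camera it gives the pose at the moment of the call.
- r.finish_job(): hands the job in; it is judged then, once.
Trained networks look in the newest picture that a camera, given by its name, has taken for a name from the list of things; names that differ only in an ending like _2 or _b are one class to them, and where a whole thing is asked for, a point or a joint stands for the part that bears it (a point fixed in the world has none). Each returns a list of dicts, best first, with "conf" (0 to 1); they miss things now and then, are a little off and sometimes report something else, mostly with a low value. They report only what shows in the picture. A call takes as long as a camera call. They do not tell look-alikes from the thing itself.
- spotter.recognise(query, camera): "uv" ([column, row] in pixels, amid what is visible of it).
The state is a dict: "t": time; "joint_pos": joint angles; "joint_velocities": joint speeds; "effort": joint torques, N m; "ee_pos": TCP position; "tool_rot": TCP orientation; "force": force on the tool from outside, world axes, zero at the start; "moment": the same for the moment, N m; "width": finger opening in mm; "gripper_force": force on a finger pad.
Only numpy, scipy, OpenCV 4.12 (cv2) and the standard library are available. Lean on these libraries where they do the work, as an engineer would, in place of code of your own. Each camera call takes 0.05 s, during which the arm holds its last target. There are 200 camera calls.

## Working session

There is one attempt and no reset: what is moved stays moved. The work goes in short steps, Python scripts to look and compute and a tool call to move; the robot and the scene stay as the last step left them, time stands still between calls to the robot, and variables do not carry over. Pictures are saved under pics/ and viewed, at most 10 in all, crops included, and the job is handed in when it is done.

Besides the shell and the picture viewer there is one more tool, called by a JSON object that holds its "name" and its "arguments", one argument or row to a line. drive_tool: Moves the arm, as the interface text tells. Its arguments: {"type":"object","properties":{"targets":{"type":"array","items":{"type":"array","items":{"type":"number"}}},"newtons":{"type":"number"}},"required":["targets"]}

```bash
mkdir -p pics; cat > h.py <<'E'
import numpy as np,cv2
from station import sensors,cams,r,spotter
def snap(n,f=None):
    c=cams.get_calibration(n); im,d=cams.camera(n)
    if f: cv2.imwrite('pics/'+f,im[:,:,::-1]); np.savez('pics/'+f+'.npz',im=im,d=d,K=c['camera_matrix'],R=c['R'],t=c['t'])
    return im,d,c
def cloud(d,c):
    K=np.array(c['camera_matrix']);R=np.array(c['R']);t=np.array(c['t']).ravel()
    v,u=np.mgrid[:d.shape[0],:d.shape[1]]
    P=np.stack([(u-K[0,2])/K[0,0]*d,(v-K[1,2])/K[1,1]*d,d],-1)
    return (P-t)@R
E
python3 - <<'E'
from h import *
s=sensors.sense();print(s['t'],s['ee_pos'],s['tool_rot'])
ims=[]
for n in ('scene','wrist'):
    im,d,c=snap(n,n+'0.png');W=cloud(d,c);ims.append(im)
    for q in ('cassette','collar_grip','dock','stain_bottle','well_plate','marker','tweezers'):
        for o in spotter.recognise(q,n)[:3]:
            u,v=map(int,o['uv']);print(n,q,round(o['conf'],2),u,v,W[v,u].round())
cv2.imwrite('pics/a.png',np.vstack(ims)[:,:,::-1]) if 0 else None
E
```

```text
0.0 [ 6.74518648e+02 -3.96866003e-02  2.30350201e+02] [-7.07071226e-01  7.07141831e-01  5.32786733e-04 -6.54703837e-04]
scene cassette 0.87 285 230 [ 499. -145.   29.]
scene cassette 0.85 230 188 [516.  80.  41.]
scene cassette 0.52 214 196 [484. 116.   9.]
scene collar_grip 0.88 212 193 [490. 131.   9.]
scene dock 0.77 210 194 [482. 131.  10.]
scene stain_bottle 0.57 164 154 [485. 349.  53.]
scene well_plate 0.94 320 283 [ 425. -314.   16.]
scene well_plate 0.68 165 155 [484. 343.  51.]
scene marker 0.55 237 257 [ 349. -113.   15.]
scene tweezers 0.4 248 164 [682. 163.   8.]
scene tweezers 0.22 229 189 [507.  75.  44.]
wrist cassette 0.88 412 36 [ 495. -150.   27.]
wrist cassette 0.73 377 219 [506.  71.  35.]
wrist collar_grip 0.61 353 211 [538.  61.  31.]
wrist dock 0.67 355 210 [535.  60.  29.]
wrist marker 0.88 499 106 [366. -75.  16.]
wrist tweezers 0.73 253 283 [673. 200.  -0.]
```

View pics/scene0.png

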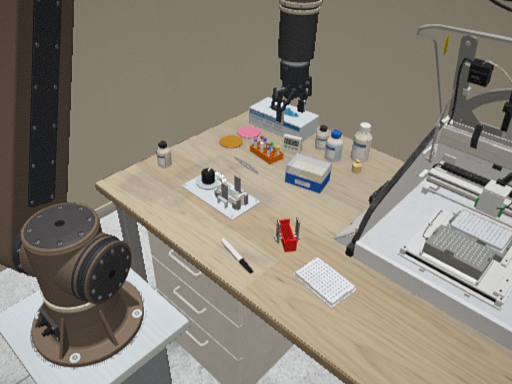

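View pics/wrist0.png

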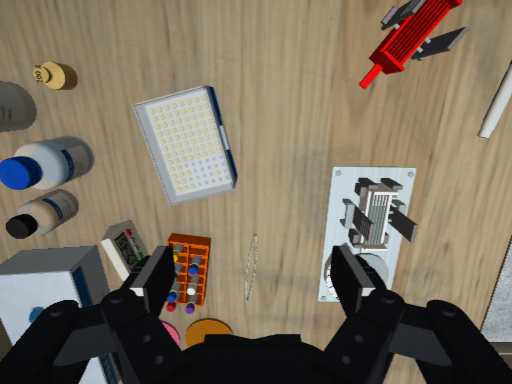

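The scene view shows the grey-white dock with the black collar at (208,177) and the white cassette at (230,188). The red look-alike is at (287,233). In the wrist view the dock spans (320-415,165-300), its cassette is at (377,215), and the red one at (415,40). The dock's white cassette, next to the collar, fits the description. I'll move closer for a crop.

{"name": "drive_tool", "arguments": {
  "targets": [
    [-34, 31, 0, 0, 0, 0, 0],
    [-34, 31, 0, 0, 0, 0, 0],
    [-34, 31, 0, 0, 0, 0, 0],
    [-33, 32, 0, 0, 0, 0, 0],
    [0, 0, 0, 0, 0, 0, 0],
    [0, 0, 0, 0, 0, 0, 0]
  ]
}}

```text
t: 1.3
ee_pos: [551.7, 114.8, 232.3]
tool_rot: [0.708, -0.706, 0.0, -0.001]
force: [0.3, 0.1, -0.0]
width: 85.3
gripper_force: 0.0
```

```bash
python3 - <<'E'
from h import *
s=sensors.sense();print(s['t'],s['ee_pos'])
im,d,c=snap('wrist','wrist1.png')
cv2.imwrite('pics/w1c.png',cv2.resize(im[0:290,120:470],None,fx=2,fy=2,interpolation=cv2.INTER_CUBIC)[:,:,::-1])
W=cloud(d,c)
print('cam',-np.array(c['R']).T@np.array(c['t']).ravel(), np.array(c['R']).round(2))
for q in ('cassette','collar_grip','dock'):
    for o in spotter.recognise(q,'wrist')[:3]:
        u,v=map(int,o['uv']);print(q,round(o['conf'],2),u,v,W[v,u].round())
E
```

```text
1.3 [551.69044568 114.82360108 232.32427141]
cam [552.02381791  33.40661759 375.08441263] [[-1.   -0.   -0.  ]
 [-0.    0.95  0.32]
 [-0.    0.32 -0.95]]
cassette 0.88 288 130 [509.  67.  40.]
collar_grip 0.95 278 168 [519. 116.  31.]
dock 0.56 278 169 [519. 118.  30.]
```

View pics/w1c.png

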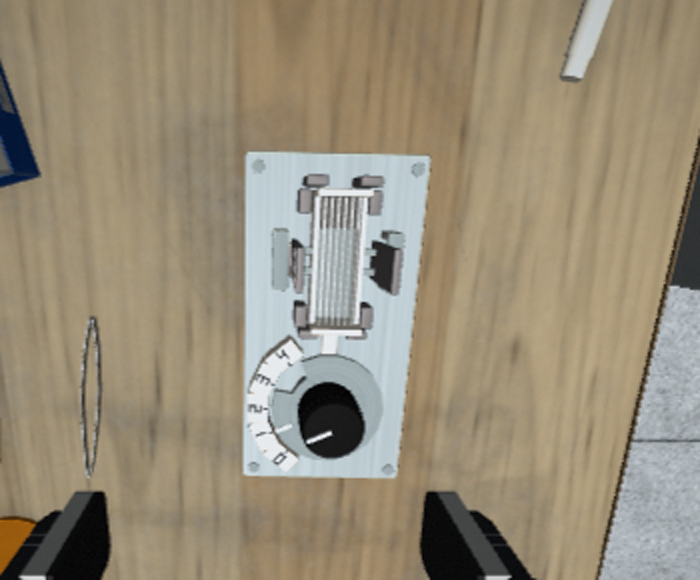

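The crop shows the only white cassette, at crop (340,260), seated in the dock with its tongue running to the black collar at (332,422). The collar pointer is on 1, and the arc is on the +x (left) side. The red cassette is outside this view. The collar needs two clicks clockwise (about 50°). Next I fit the positions.

```bash
cat > fit.py <<'E'
from h import *
import sys
z=np.load('pics/'+sys.argv[1]+'.npz');W=cloud(z['d'],z);im=z['im'].astype(int)
Z=W[...,2];near=(abs(W[...,0]-510)<110)&(abs(W[...,1]-85)<170)&(z['d']>0)
print('desk z',np.median(Z[near&(Z<4)]))
m=near&(Z>5)&(Z<11.5);m=cv2.morphologyEx(m.astype(np.uint8),cv2.MORPH_OPEN,np.ones((3,3)))
n,l,st,_=cv2.connectedComponentsWithStats(m);k=1+np.argmax(st[1:,4])
R=cv2.minAreaRect(W[l==k][:,:2].astype(np.float32));print('plate',R,'z',np.median(Z[l==k]))
(cx,cy),(w,h),a=R
dark=im.max(2)<70
c=near&(Z>56)&(Z<68)&(W[...,1]>cy+15)
P=W[c];print('collar top n',len(P),'z',np.median(P[:,2]),'circ',cv2.minEnclosingCircle(P[:,:2].astype(np.float32)))
c=near&(Z>68)&(Z<95)&(W[...,1]<cy+10)
n,l,st,_=cv2.connectedComponentsWithStats(c.astype(np.uint8))
for i in range(1,n):
    if st[i,4]>8: P=W[l==i];print('tab',len(P),P.min(0).round(1),P.max(0).round(1),np.median(P,0).round(1))
E
python3 fit.py wrist1.png
```

```text
Traceback (most recent call last):
  File "fit.py", line 3, in <module>
    z=np.load('pics/'+sys.argv[1]+'.npz');W=cloud(z['d'],z);im=z['im'].astype(int)
                                            ~~~~~^^^^^^^^^^
  File "h.py", line 8, in cloud
    K=np.array(c['camera_matrix']);R=np.array(c['R']);t=np.array(c['t']).ravel()
               ~^^^^^^^^^^^^^^^^^
KeyError: 'camera_matrix is not a file in the archive'
```

```bash
sed -i 's/d=d,K=c/d=d,camera_matrix=c/' h.py; sed -i "s/^z=np.load(.*npz');/z=dict(np.load('pics\/'+sys.argv[1]+'.npz'));z.setdefault('camera_matrix',z.get('K'));/" fit.py; python3 fit.py wrist1.png
```

```text
desk z 0.33065750872422073
plate ((508.01123046875, 117.71778869628906), (225.43313598632812, 116.01090240478516), 89.09871673583984) z 8.259094425230794
collar top n 761 z 62.10270243288882 circ ((509.085693359375, 168.37646484375), 20.247037887573242)
tab 124 [531.   56.5  68.4] [536.1  80.4  82.1] [534.   67.6  79.8]
tab 149 [479.4  57.4  68.1] [484.3  81.3  82.2] [483.1  68.6  79.6]
```

{"name": "drive_tool", "arguments": {
  "targets": [
    [-14, 18, -20, 0, 0, 0.109, 0],
    [-14, 18, -20, 0, 0, 0.109, 0],
    [-14, 18, -30, 0, 0, 0.109, 0],
    [0, 0, -30, 0, 0, 0.109, 0],
    [0, 0, -30, 0, 0, 0, 0],
    [0, 0, 0, 0, 0, 0, 0],
    [0, 0, 0, 0, 0, 0, 0],
    [0, 0, 0, 0, 0, 0, 0]
  ],
  "newtons": 40
}}

```text
t: 2.17
ee_pos: [512.1, 167.0, 102.5]
tool_rot: [0.843, -0.538, 0.0, -0.0]
force: [0.3, -0.0, 0.2]
width: 85.5
gripper_force: 0.0
```

```bash
python3 - <<'E'
from h import *
from scipy.spatial.transform import Rotation as Ro
s=sensors.sense();print(s['t'],s['ee_pos'].__repr__(),s['joint_pos']);M=Ro.from_quat(s['tool_rot']).as_matrix();print('closing yaw deg',np.degrees(np.arctan2(M[1,1],M[0,1])),M[:,2])
im,d,c=snap('wrist','wrist2.png')
E
python3 fit.py wrist2.png
```

```text
2.1667 array([512.10523165, 167.00221705, 102.46626473]) [ 0.67978223  0.25811411 -0.45941716  0.00086212 -0.85249299 -0.24591946]
closing yaw deg -155.10898886734967 [ 1.00864110e-03 -1.93618264e-05 -9.99999491e-01]
desk z 0.3222144238509955
plate ((538.9398193359375, 83.20057678222656), (154.36874389648438, 53.73853302001953), 89.18889617919922) z 8.265134418141463
collar top n 2140 z 62.12221788720416 circ ((509.7474365234375, 168.7720947265625), 20.428464889526367)
tab 469 [531.1  56.7  68.2] [536.5  80.6  82.5] [534.1  68.7  79.9]
tab 621 [479.6  57.5  68. ] [485.   81.4  82. ] [483.8  69.3  79.4]
```

View pics/wrist2.png

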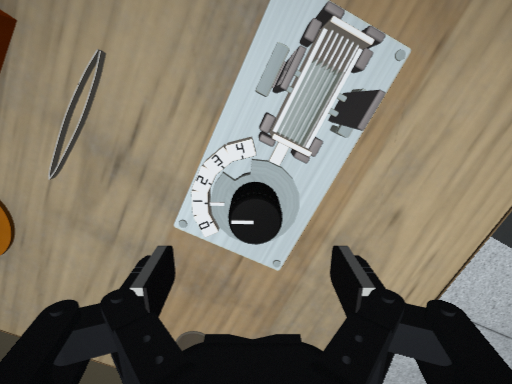

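The collar is at (255,212) with its pointer on 1, the fingers straddle it, and the fit repeats within 1 mm. I'll correct, descend and close.

{"name": "drive_tool", "arguments": {
  "targets": [
    [-2.5, 1.6, -35, 0, 0, 0, 0],
    [0, 0, -20, 0, 0, 0, 0],
    [0, 0, -15.5, 0, 0, 0, 0],
    [0, 0, 0, 0, 0, 0, 100],
    [0, 0, 0, 0, 0, 0, 255],
    [0, 0, 0, 0, 0, 0, 255],
    [0, 0, 0, 0, 0, 0, 255],
    [0, 0, 0, 0, 0, 0, 255],
    [0, 0, 0, 0, 0, 0, 255],
    [0, 0, 0, 0, 0, 0, 255]
  ],
  "newtons": 40
}}

```text
t: 3.05
ee_pos: [509.1, 169.3, 32.9]
tool_rot: [0.843, -0.537, 0.001, -0.001]
force: [-1.7, -1.2, 7.4]
width: 38.9
gripper_force: 39.5
```

{"name": "drive_tool", "arguments": {
  "targets": [
    [0, 0, 0, 0, 0, -0.11, 255],
    [0, 0, 0, 0, 0, -0.11, 255],
    [0, 0, 0, 0, 0, -0.11, 255],
    [0, 0, 0, 0, 0, -0.11, 255],
    [0, 0, 0, 0, 0, -0.11, 255],
    [0, 0, 0, 0, 0, -0.11, 255],
    [0, 0, 0, 0, 0, -0.11, 255],
    [0, 0, 0, 0, 0, -0.11, 255],
    [0, 0, 0, 0, 0, 0, 255],
    [0, 0, 0, 0, 0, 0, 255]
  ]
}}

```text
t: 3.88
ee_pos: [510.1, 169.3, 32.9]
tool_rot: [-0.535, 0.845, -0.0, 0.002]
force: [2.7, -3.3, 6.5]
width: 38.9
gripper_force: 40.3
```

```bash
python3 - <<'E'
from h import *
from scipy.spatial.transform import Rotation as Ro
s=sensors.sense();M=Ro.from_quat(s['tool_rot']).as_matrix();print('closing yaw deg',np.degrees(np.arctan2(M[1,1],M[0,1])),s['moment'],s['ee_pos'])
E
```

```text
closing yaw deg 154.7110429587901 [-1.47777475 -1.23874086  0.02154915] [510.0949953  169.34437749  32.92209476]
```

{"name": "drive_tool", "arguments": {
  "targets": [
    [0, 0, 0, 0, 0, 0, 255],
    [0, 0, 0, 0, 0, 0, 0],
    [0, 0, 0, 0, 0, 0, 0],
    [0, 0, 0, 0, 0, 0, 0],
    [0, 0, 0, 0, 0, 0, 0],
    [0, 0, 30, 0, 0, 0, 0],
    [0, 0, 35, 0, 0, 0.106, 0],
    [0, 0, 35, 0, 0, 0.107, 0],
    [0, 0, 0, 0, 0, 0.107, 0],
    [0, 0, 0, 0, 0, 0.106, 0]
  ]
}}

```text
t: 4.72
ee_pos: [509.3, 169.8, 133.3]
tool_rot: [-0.703, 0.711, -0.0, 0.002]
force: [-0.3, -0.2, -0.4]
width: 85.8
gripper_force: 0.0
```

```bash
python3 - <<'E'
from h import *
from scipy.spatial.transform import Rotation as Ro
s=sensors.sense();M=Ro.from_quat(s['tool_rot']).as_matrix();print('closing yaw deg',np.degrees(np.arctan2(M[1,1],M[0,1])),s['ee_pos'])
im,d,c=snap('wrist','wrist3.png')
E
python3 fit.py wrist3.png
```

```text
closing yaw deg 179.32321918012917 [509.27498593 169.80334669 133.33898718]
desk z 0.2672792012395794
plate ((507.98260498046875, 119.82498168945312), (221.61184692382812, 115.44292449951172), 88.910400390625) z 8.240094679240169
collar top n 1687 z 62.119656242754026 circ ((509.166748046875, 168.96388244628906), 20.414306640625)
tab 338 [530.9  57.1  68. ] [536.3  80.6  82.7] [532.7  68.5  79.9]
tab 338 [479.   57.8  68. ] [484.4  81.2  82.2] [482.6  69.1  79.9]
```

View pics/wrist3.png

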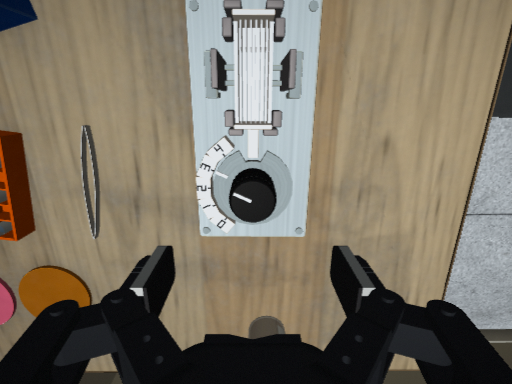

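The pointer is now on 3, and the flange notch at (252,158) lies over the tongue. Now over the cassette.

{"name": "drive_tool", "arguments": {
  "targets": [
    [-1.6, -34, 0, 0, 0, 0, 0],
    [0, -34, 0, 0, 0, 0, 0],
    [0, -32.7, 0, 0, 0, 0, 0],
    [0, 0, 0, 0, 0, 0, 0],
    [0, 0, -20, 0, 0, 0, 0],
    [0, 0, 0, 0, 0, 0, 0],
    [0, 0, 0, 0, 0, 0, 0]
  ],
  "newtons": 40
}}

```text
t: 5.35
ee_pos: [505.7, 67.7, 109.9]
tool_rot: [-0.7, 0.714, 0.0, -0.001]
force: [0.1, -0.2, -0.5]
width: 85.3
gripper_force: 0.0
```

{"name": "drive_tool", "arguments": {
  "targets": [
    [2, 1.4, 0, 0, 0, 0, 0],
    [0, 0, -25, 0, 0, 0, 0],
    [0, 0, -25, 0, 0, 0, 0],
    [0, 0, -14, 0, 0, 0, 0],
    [0, 0, 0, 0, 0, 0, 0],
    [0, 0, 0, 0, 0, 0, 0]
  ]
}}

```text
t: 5.85
ee_pos: [508.8, 69.9, 47.0]
tool_rot: [-0.701, 0.713, -0.0, -0.001]
force: [0.1, -0.3, 0.3]
width: 85.6
gripper_force: 0.0
```

{"name": "drive_tool", "arguments": {
  "targets": [
    [-1, -0.8, 0, 0, 0, 0, 100],
    [0, 0, 0, 0, 0, 0, 255],
    [0, 0, 0, 0, 0, 0, 255],
    [0, 0, 0, 0, 0, 0, 255],
    [0, 0, 0, 0, 0, 0, 255],
    [0, 0, 0, 0, 0, 0, 255],
    [0, 0, 0, 0, 0, 0, 255],
    [0, 0, 0, 0, 0, 0, 255],
    [0, 0, 0, 0, 0, 0, 255]
  ]
}}

```text
t: 6.6
ee_pos: [508.3, 69.1, 48.8]
tool_rot: [-0.701, 0.713, -0.0, 0.001]
force: [-4.9, 1.0, 14.4]
width: 36.8
gripper_force: 39.0
```

The width reads 36.8 mm where 42 is expected, so I'll look before lifting.

```bash
python3 - <<'E'
from h import *
s=sensors.sense();print(s['t'],s['width'],s['force'],s['moment'],s['ee_pos'])
im,d,c=snap('wrist','wrist4.png')
i2,d2,c2=snap('side','side4.png')
cr=cv2.resize(im[150:384,130:386],(512,468),interpolation=cv2.INTER_CUBIC)
K=np.array(c2['camera_matrix']);p=K@(np.array(c2['R'])@np.array([508,69,60])+np.array(c2['t']).ravel());u,v=(p[:2]/p[2]).astype(int);print(u,v)
u=np.clip(u,60,452);v=np.clip(v,60,324)
cr2=cv2.resize(i2[v-60:v+60,u-36:u+36],(281,468),interpolation=cv2.INTER_CUBIC)
cv2.imwrite('pics/c4.png',np.hstack([cr,cr2])[:,:,::-1])
E
```

```text
6.6 36.76250022993758 [-4.92369763  1.02469994 14.37611361] [ 0.41705386  1.98242204 -0.02156114] [508.27729324  69.11354971  48.80582784]
242 201
```

View pics/c4.png

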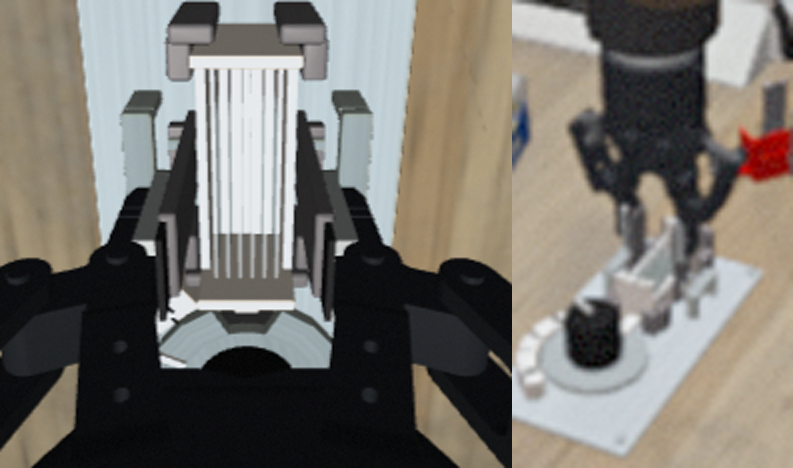

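Both tabs are pinched evenly between the pads (left crop, around (175,250) and (325,250)), clear of the keepers, and the cassette is seated. I'll start the lift.

{"name": "drive_tool", "arguments": {
  "targets": [
    [0, 0, 3, 0, 0, 0, 255],
    [0, 0, 4, 0, 0, 0, 255],
    [0, 0, 4, 0, 0, 0, 255],
    [0, 0, 4, 0, 0, 0, 255],
    [0, 0, 0, 0, 0, 0, 255]
  ]
}}

```text
t: 7.12
ee_pos: [508.1, 68.9, 62.7]
tool_rot: [-0.701, 0.713, -0.0, 0.001]
force: [-0.3, -1.1, -1.8]
width: 36.9
gripper_force: 40.9
```

The wrist force of −1.8 N matches the cassette's weight, so it's free. I'll continue up.

{"name": "drive_tool", "arguments": {
  "targets": [
    [0, 0, 8, 0, 0, 0, 255],
    [0, 0, 12, 0, 0, 0, 255],
    [0, 0, 15, 0, 0, 0, 255],
    [0, 0, 15, 0, 0, 0, 255],
    [0, 0, 15, 0, 0, 0, 255],
    [0, 0, 15, 0, 0, 0, 255],
    [0, 0, 12, 0, 0, 0, 255],
    [0, 0, 8, 0, 0, 0, 255],
    [0, 0, 0, 0, 0, 0, 255],
    [0, 0, 0, 0, 0, 0, 255]
  ]
}}

```text
t: 7.95
ee_pos: [507.5, 68.7, 161.9]
tool_rot: [-0.701, 0.714, 0.0, 0.0]
force: [-0.6, 0.1, -2.7]
width: 36.7
gripper_force: 40.9
```

```bash
python3 - <<'E'
from h import *
s=sensors.sense();print(s['t'],s['width'],s['force'],s['ee_pos'],np.abs(s['joint_velocities']).max())
im,d,c=snap('wrist','wrist5.png')
i2,d2,c2=snap('side','side5.png')
cv2.imwrite('pics/c5.png',np.hstack([cv2.resize(im,(400,300)),cv2.resize(i2[60:300,100:420],(400,300))])[:,:,::-1])
E
```

```text
7.95 36.66279330654027 [-0.58048715  0.13632407 -2.7397923 ] [507.49590651  68.74603227 161.85690843] 0.018765935415417146
```

View pics/c5.png

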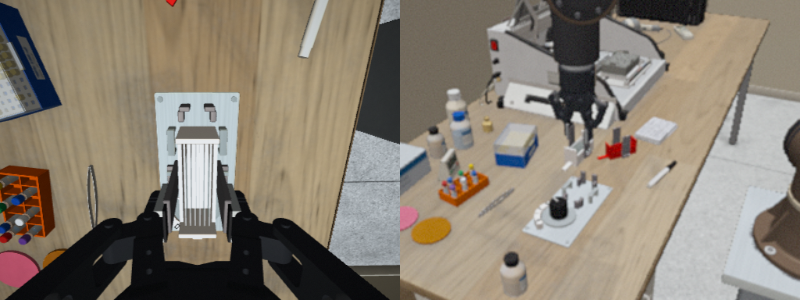

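The cassette hangs upright in the fingers at about (195,190) left and (575,150) right, clear of the dock. The underside is about 120 mm up and the bystanders are untouched. I'll let it settle, then hand in.

{"name": "drive_tool", "arguments": {
  "targets": [
    [0, 0, 0, 0, 0, 0, 255],
    [0, 0, 0, 0, 0, 0, 255],
    [0, 0, 0, 0, 0, 0, 255],
    [0, 0, 0, 0, 0, 0, 255]
  ]
}}

```text
t: 8.38
ee_pos: [507.5, 68.6, 161.4]
tool_rot: [-0.701, 0.713, 0.0, -0.0]
force: [0.3, -0.2, -2.6]
width: 36.9
gripper_force: 40.9
```

```bash
python3 -c "
from station import r;print(r.finish_job())"
```

```text
the job is handed in; nothing more can be done
None
```

The collar was turned from 1 to 3, and the cassette is out of its dock, held still and upright by its squeezed catches with its underside about 120 mm above the desk. The job is handed in; no verdict was returned.

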